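# Lay a colour sample face up against the stop bar

## Task

On the paint-inspection table, tip over the standing green sample panel by pushing on its painted face, so that it lies flat with the green face up, and then gently push it along the table until the edge that was its top lies flush against the aluminium stop bar. Only push it, never grip or lift it; leave the charcoal panel standing and everything else where it is, and end clear of everything.

Things in the scene. Friction and masses are not known exactly. Their poses are not given: they have to be found in the camera images.
- sample: Green sample panel: loose wooden board 100 wide (own x) x 22 thick (own y) x 110 tall (own z), mm, 0.15 to 0.25 kg, standing on a 100 x 22 edge. Origin: centre of its foot. One big face is painted green (outer 7 mm, seen at the edges too), the back is bare pale wood. Own y points out of the painted face, roughly to world +y (within 0.22 rad); own z from foot to top edge.
- sample_center (a point): Centre of the green panel, 55 mm above its foot, same axes. Pushed on the painted face near the top, it topples to the other side and falls flat by itself, its foot staying about where it was. Lying green face up, own y points up, this point is 11 mm above the table and own z points from the foot edge to the edge that was its top.
- sample_top_a (a point): On the green panel: one end (own x = -50 mm) of its top edge, half-way through the thickness. Axes as the panel's.
- sample_top_b (a point): On the green panel: the other end (own x = +50 mm) of its top edge, half-way through the thickness. Axes as the panel's.
- stop_face (a point): Aluminium stop bar screwed to the table, right of the panels (towards -y): 420 mm long (own x), 25 mm deep, 25 mm high, immovable. This point is on its working face, half-way along, 11 mm above the table. Own y points out of the working face, towards the panels (roughly world +y, within 0.08 rad); the bar lies on the -y side of this point.
- other_center (a point): Centre (55 mm above its foot) of the charcoal panel, same size, make and axes as the green one, standing loose beside it, nearer to or farther from the robot. It must stay standing where it is.
- tape: Bystander: roll of masking tape lying flat, 110 mm across, 24 mm high. Origin: centre of its underside.
- tin: Bystander: closed paint tin, 90 mm across, 115 mm high. Origin: centre of its underside.
- sander: Bystander: cork sanding block 100 x 65 x 28 mm. Origin: centre of its underside.
- brush: Bystander: flat paint brush lying on the table, about 170 mm long along own x. Origin: on its underside.
- cup: Bystander: white plastic mixing cup, 72 mm across, 75 mm high. Origin: centre of its underside.
- offcut: Bystander: beige board 200 (own x) x 90 x 18 mm lying flat. Origin: centre of its underside.
- opener: Bystander: orange-handled screwdriver for opening tins, lying along own x. Origin: on its underside.

How it is judged:
By the outcome, as a careful person would: the job done as asked, in the order asked, and still so for the second after the job is handed in, with the robot touching nothing.
It also fails if it takes over 48 s, if anything falls off the work surface, if the arm or the gripper's body presses on something with over 40 N, if the wrist force passes 120 N, or if a joint passes its speed limit or range.

## Robot

A 6-joint arm with a two-finger parallel gripper is mounted at the origin on the work surface. World frame = base frame: x ahead of the robot, y to its left, z up, the work surface at z = 0. Lengths are in m, angles in rad, forces in N, time in s.
With the tool pointing down it reaches from about 0.3 to 0.775 m from the base axis. Payload 14.6 kg.
Tool frame: the origin (TCP) lies at the very end of the fingers, on their centre line; the grasp point (between the pads) lies 19 mm behind it; z points along the fingers, y is the direction in which the jaws open and shut (so a half turn about z gives the same grasp; the last joint's range is limited). The gripper opens to 94 mm and grips with 3 to 60 N. Pads are 16 mm wide; open, the fingers measure 119 mm over their backs; the gripper's body (75 mm by 177 mm) begins 78 mm behind the grasp point.
Start: joints at [1.093, 0.3, 1.521, -0, 1.321, -0.067], TCP at [0.22, 0.504, 0.205] pointing down, gripper open.
Joint ranges: [-3.03, 3.03], [-0.79, 2.21], [0.23, 2.52], [-1.04, 4.18], [0, 3.07], [-2.55, 2.55]. Speed limits (rad/s): [2.22, 2.22, 2.57, 3.14, 3.14, 3.14].

## Interface

Orientations are given as [roll, pitch, yaw] about the fixed x, y, z axes, in that order (R = Rz(yaw) Ry(pitch) Rx(roll)).
In Python, from station import ctrl, eyes gives the robot as it stands.
- The arm moves only by the tool jog_arm, never from a script. Its argument "moves" is a list of rows, each a list of 3 entries, a list of its own where there are three numbers: the shift along the world's x, y, z in mm, then the turn, a rotation vector about the world's x, y, z in units of 5 degrees (1.0 is 5 degrees), then the finger opening in mm, from 0 to 94. In form: [[[tx, ty, tz], [wx, wy, wz], jaw], ...]. A call has 1 to 5 rows; each row is the pose to reach, as a shift and turn from the pose commanded when the call began; what a row does not reach only later rows make up. A row lasts 1/12 s, in which the tool goes at most 41.7 mm and 7.16 degrees, less where a joint would pass 70% of its speed; a pose out of reach is approached as far as the arm can. A call with a gripper value outside its range is refused whole. The fingers move at their own pace and stop on an object; "squeeze" is the grip in N (left out, the last holds). Time passes only in rows, so rows that repeat a pose let the fingers close. It gives the time, the measured TCP pose, the force and the opening at its end, in the units of the state.
- ctrl.get_obs(): the state, without advancing time (a new reading comes with each control period).
- eyes.camera(name): name is "scene" or "top"; returns a dict with "frame" (400x640x3 uint8, red, green, blue), "vertical_fov" (degrees; the focal length in pixels is half the picture's height over the tangent of half this angle, whatever the lens; pixels are square), "cx", "cy" (the principal point, pixels), "k1" (the pictures are not rectified: a ray, as slopes to the right and down, at radius r is drawn at 1 + k1 r^2 times it, then the intrinsics apply), "eye" and "attitude" of the camera in the world. Camera axes: x right, y down, z forward; pixel columns grow to the right and rows downward; lengths in m; the calibration is good to about 2 mm. A picture is of the moment at which its call begins. There is no depth.
- ctrl.hand_in(): hands the job in, once; it reports no verdict.
The state is a dict: "time_s": time; "qpos": joint angles; "joint_vel": joint speeds; "tau": joint torques, N m; "ee_pos": TCP position; "eef_rot": TCP orientation; "force": force on the tool from outside, world axes, zero at the start; "moment": the same for the moment, N m; "grip_width": finger opening in m.
Only numpy, scipy, OpenCV 4.12 (cv2) and the standard library are available. Lean on these libraries where they do the work, as an engineer would, in place of code of your own. Each camera call takes 0.05 s, during which the arm holds its last target.

## Working session

There is one attempt and no reset: what is moved stays moved. The work goes in short steps, Python scripts to look and compute and a tool call to move; the robot and the scene stay as the last step left them, time stands still between calls to the robot, and variables do not carry over. Pictures are saved under pics/ and viewed, and the job is handed in when it is done.

Besides the shell and the picture viewer there is one more tool, called after ">>>" by a JSON object that holds its "api" and its "payload". jog_arm: Moves the arm, as the interface text tells. Its arguments: {"type":"object","properties":{"moves":{"type":"array","items":{"type":"array"}},"squeeze":{"type":"number"}},"required":["moves"]}

```bash
mkdir -p pics; ls
python3 - <<'E'
from station import ctrl, eyes
import cv2
for n in("scene","top"):
    c=eyes.camera(n); cv2.imwrite(f"pics/{n}0.png",c["frame"][:,:,::-1]); print({k:v for k,v in c.items() if k!="frame"})
print(ctrl.get_obs())
E
```

```text
pics
{'vertical_fov': 43.10412356858819, 'cx': 327.63014238760826, 'cy': 203.15482783636577, 'k1': -0.09819522822491569, 'eye': array([1.20314639, 1.05805713, 1.11159197]), 'attitude': array([-2.27912110e+00, -2.72603708e-04,  2.60878857e+00])}
{'vertical_fov': 46.25161216582142, 'cx': 321.96412318862565, 'cy': 204.38374255319397, 'k1': -0.08816931205664699, 'eye': array([0.38132931, 0.02940962, 1.3979713 ]), 'attitude': array([-2.99457568e+00, -1.28740254e-03, -1.57175606e+00])}
{'time_s': 0.1, 'qpos': array([ 1.09339159e+00,  3.00403653e-01,  1.52151733e+00,  2.81410120e-05,
        1.32069317e+00, -6.65884791e-02]), 'joint_vel': array([-1.74866819e-04, -7.80671100e-04, -3.46731755e-03, -2.38718585e-06,
        1.92995164e-03, -3.90530467e-04]), 'tau': array([-1.75028534e-03, -5.32655454e+01, -3.53275430e+01,  7.08151306e-02,
        2.35723250e-02, -3.96728069e-05]), 'ee_pos': array([0.21952963, 0.5040343 , 0.20495029]), 'eef_rot': array([-3.14057524e+00, -9.51675180e-05,  2.73076937e+00]), 'force': array([-0.08667218, -0.53974176,  0.32157419]), 'moment': array([-0.02049345, -0.0083325 , -0.05469597]), 'grip_width': 0.09370124970674852}
```

View pics/scene0.png

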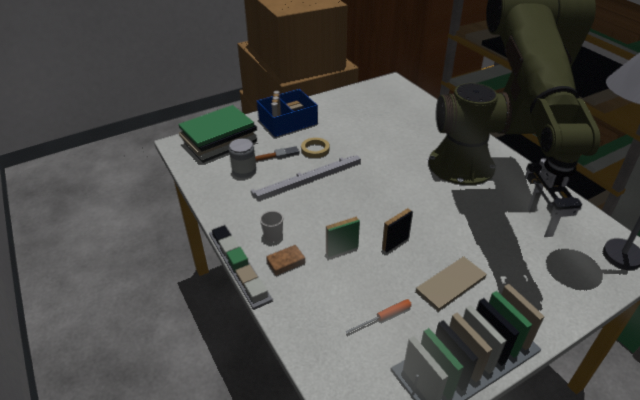

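View pics/top0.png

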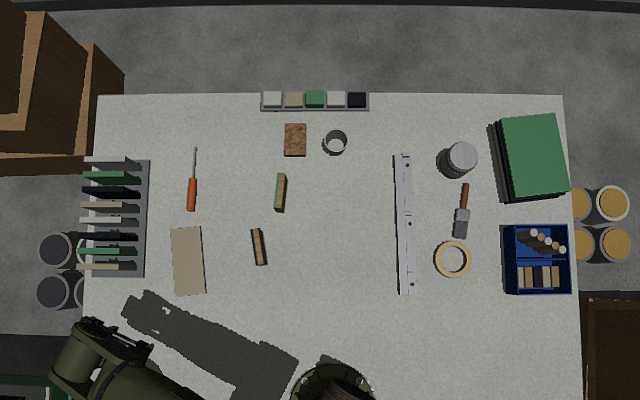

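The scene image shows the green panel near (342,236) and charcoal near (397,230). In the top view green is near (280,192), charcoal at (258,247), and the stop bar runs along column ~403. I'll zoom in for measurement.

```bash
cat > h.py <<'E'
import numpy as np, cv2
from scipy.spatial.transform import Rotation as R
from station import ctrl, eyes
def cal(c):
    f=200/np.tan(np.radians(c["vertical_fov"]/2)); return f,R.from_euler("xyz",c["attitude"]).as_matrix()
def proj(c,P):
    f,M=cal(c); q=(np.atleast_2d(P)-c["eye"])@M; s=q[:,:2]/q[:,2:]; r2=(s**2).sum(1,keepdims=True)
    return s*(1+c["k1"]*r2)*f+[c["cx"],c["cy"]]
def unproj(c,uv,z):
    f,M=cal(c); d=(np.atleast_2d(uv)-[c["cx"],c["cy"]])/f; s=d.copy()
    for _ in range(30): s=d/(1+c["k1"]*(s**2).sum(1,keepdims=True))
    D=np.c_[s,np.ones(len(s))]@M.T; return c["eye"]+D*((z-c["eye"][2])/D[:,2])[:,None]
def crop(c,x0,y0,w,h,k,name,lines=()):
    im=c["frame"][:,:,::-1].copy()
    im=cv2.resize(im[y0:y0+h,x0:x0+w],None,fx=k,fy=k,interpolation=cv2.INTER_CUBIC)
    im=cv2.convertScaleAbs(im,alpha=1.3)
    for L in lines:
        p=((proj(c,L)-[x0,y0]+.5)*k).round().astype(int)
        cv2.polylines(im,[p.reshape(-1,1,2)],False,(0,0,255),1)
    cv2.imwrite("pics/"+name,im)
E
python3 - <<'E'
from h import *
t=eyes.camera("top"); crop(t,240,160,70,110,5,"t1.png"); crop(t,370,140,60,165,3,"t2.png")
s=eyes.camera("scene"); crop(s,310,195,120,75,6,"s1.png")
E
```

```text
(no output)
```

View pics/t1.png

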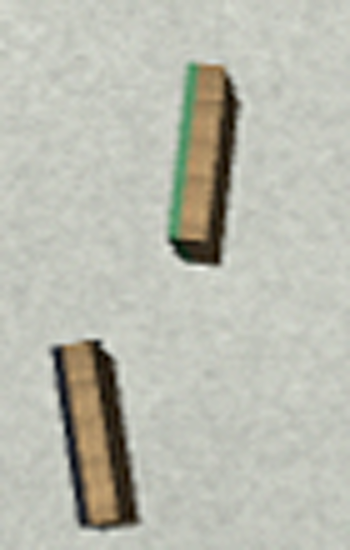

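View pics/t2.png

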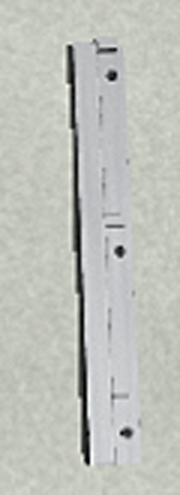

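View pics/s1.png

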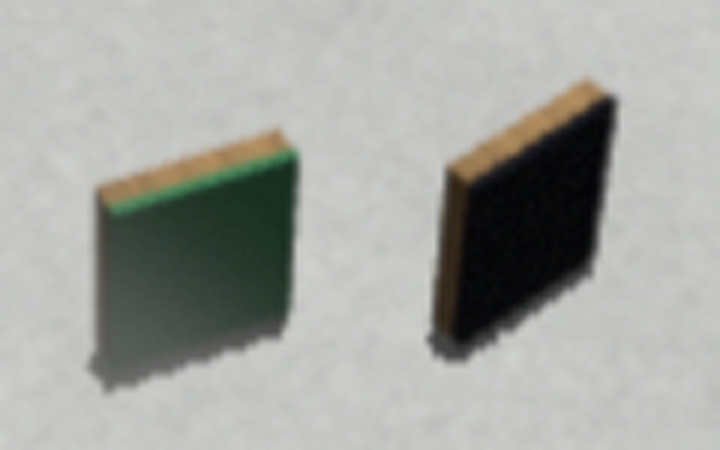

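Run:
```python
from h import *
t=eyes.camera("top")
def up(pts,k,o,z): return unproj(t,(np.array(pts,float)/k-.5+o),z)
g=up([(188,64),(224,66),(170,238),(206,241)],5,[240,160],.11)
c=up([(54,347),(100,341),(84,527),(128,521)],5,[240,160],.11)
for n,q in(("g",g),("c",c)):
    d=q[[0,1]].mean(0)-q[[2,3]].mean(0); print(n,q.round(4)[:,:2].tolist(),q.mean(0).round(4),np.linalg.norm(d),np.degrees(np.arctan2(-d[0],d[1])),np.linalg.norm(q[0]-q[1]))
b=up([(77,45),(120,45),(90,463),(139,463)],3,[370,140],.025); print(b.round(4)[:,:2].tolist())
b2=up([(66,45),(77,45),(85,463),(90,463)],3,[370,140],.0); print(b2.round(4)[:,:2].tolist())
# objects
s=eyes.camera("scene"); crop(s,245,150,125,50,6,"s2.png")
```

```text
g [[0.6634, 0.1536], [0.6622, 0.1334], [0.5645, 0.1623], [0.5628, 0.1422]] [0.6132 0.1479 0.11  ] 0.09947193907857022 -95.06850720071476 0.0203172053889809
c [[0.5037, 0.2258], [0.507, 0.2003], [0.4048, 0.2074], [0.4081, 0.1833]] [0.4559 0.2042 0.11  ] 0.10046818934995 -79.86429912249746 0.025677012572149736
[[0.7368, -0.1939], [0.737, -0.2375], [0.3223, -0.1971], [0.322, -0.2447]]
[[0.7433, -0.1866], [0.7433, -0.198], [0.3213, -0.1962], [0.3213, -0.2012]]
```

View pics/s2.png

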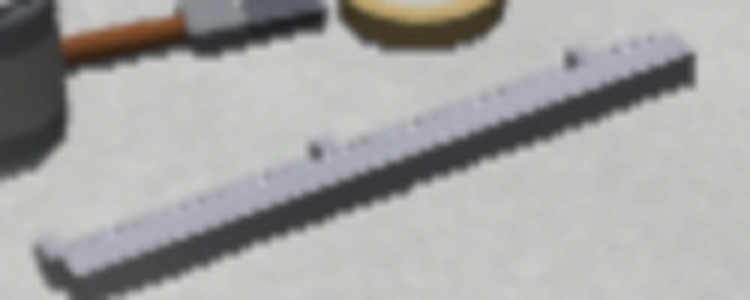

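Run:
```python
from h import *
s=eyes.camera("scene");t=eyes.camera("top")
p=unproj(s,[(257.0,195.7),(359.8,158.7)],.025);print(p)
F=np.array([[.737,-.194],[.322,-.197]])
a=(p[0,:2]+F[0])/2;b=(p[1,:2]+F[1])/2
for n,(a,b) in {"scene":(p[0,:2],p[1,:2]),"top":F}.items():
    d=(a-b)/np.linalg.norm(a-b); nn=np.array([-d[1],d[0]]); print(n,d,np.linalg.norm(a-b),(a+b)/2)
    r=lambda z:np.c_[np.array([a,b,b-25e-3*nn,a-25e-3*nn,a]),np.full(5,z)]
    crop(t,370,140,60,165,3,f"tb_{n}.png",[r(.025),r(0)]);crop(s,245,150,125,50,6,f"sb_{n}.png",[r(.025),r(0)])
a,b=cv2.imread("pics/tb_scene.png"),cv2.imread("pics/tb_top.png");cv2.imwrite("pics/tb.png",np.hstack([a,b]))
a,b=cv2.imread("pics/sb_scene.png"),cv2.imread("pics/sb_top.png");cv2.imwrite("pics/sb.png",np.vstack([a,b]))
```

```text
[[ 0.74361396 -0.18819007  0.025     ]
 [ 0.32885622 -0.19093137  0.025     ]]
scene [0.99997816 0.00660927] 0.4147667977789619 [ 0.53623509 -0.18956072]
top [0.99997387 0.00722873] 0.4150108432318365 [ 0.5295 -0.1955]
```

View pics/tb.png

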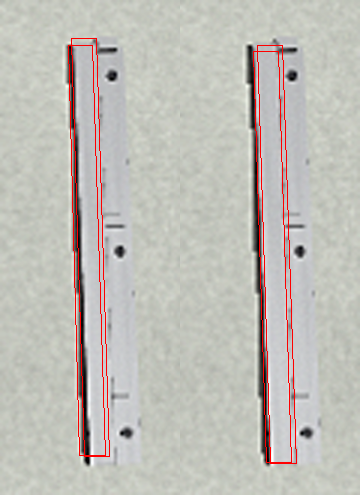

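View pics/sb.png

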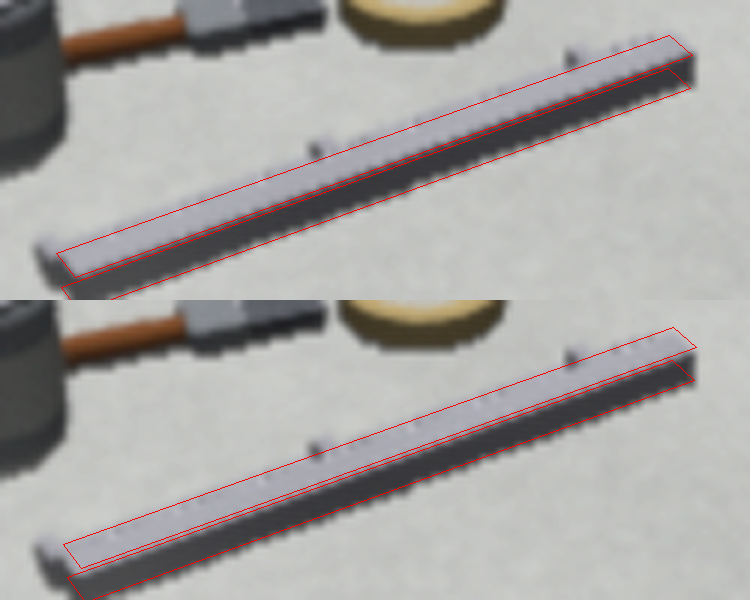

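The two views agree on the bar's direction (yaw ~0.007) and differ by about 6 mm in y (−0.1895 against −0.1955). Contact force will settle that at the end. The green panel is at (0.613, 0.148) with yaw ≈ −0.088. I'll move to the painted side at height.

>>> {"api": "jog_arm", "payload": {"moves": [[[27,-18,0],[0,0,-0.95],60],[[54,-36,0],[0,0,-1.9],60],[[81,-54,0],[0,0,-2.85],60],[[107,-72,0],[0,0,-3.8],60],[[134,-90,0],[0,0,-4.77],60]]}}

```text
time_s: 0.82
ee_pos: [0.3546, 0.4132, 0.2056]
eef_rot: [3.141, -0.0, 2.311]
force: [0.4, 0.9, 0.5]
grip_width: 0.0636
```

>>> {"api": "jog_arm", "payload": {"moves": [[[27,-18,0],[0,0,-0.95],60],[[54,-36,0],[0,0,-1.9],60],[[81,-54,0],[0,0,-2.85],60],[[107,-72,0],[0,0,-3.8],60],[[134,-90,0],[0,0,-4.77],60]]}}

```text
time_s: 1.23
ee_pos: [0.4888, 0.3231, 0.2055]
eef_rot: [3.142, -0.0, 1.894]
force: [0.2, 0.8, 0.6]
grip_width: 0.0601
```

>>> {"api": "jog_arm", "payload": {"moves": [[[27,-18,0],[0,0,-0.95],60],[[54,-36,0],[0,0,-1.9],60],[[81,-54,0],[0,0,-2.85],60],[[107,-72,0],[0,0,-3.8],60],[[128,-89,0],[0,0,-4.77],60]]}}

```text
time_s: 1.65
ee_pos: [0.6171, 0.2338, 0.2052]
eef_rot: [-3.141, 0.0, 1.477]
force: [-0.4, 0.1, -0.1]
grip_width: 0.0598
```

>>> {"api": "jog_arm", "payload": {"moves": [[[0,0,-30],[0,0,0],60],[[0,0,-60],[0,0,0],60],[[0,0,-90],[0,0,0],60],[[0,0,-113],[0,0,0],60],[[0,0,-113],[0,0,0],60]]}}

```text
time_s: 2.07
ee_pos: [0.6134, 0.2344, 0.0871]
eef_rot: [-3.134, 0.003, 1.482]
force: [-0.5, -0.1, -0.1]
grip_width: 0.0599
```

Run:
```python
from h import *
t=eyes.camera("top"); crop(t,200,140,130,130,4,"t3.png")
s=eyes.camera("scene"); crop(s,290,140,150,130,4,"s3.png")
a,b=cv2.imread("pics/t3.png"),cv2.imread("pics/s3.png");b=b[:,:280*2]
cv2.imwrite("pics/m3.png",cv2.resize(np.hstack([a,b]),None,fx=.72,fy=.72))
```

```text
(no output)
```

View pics/m3.png

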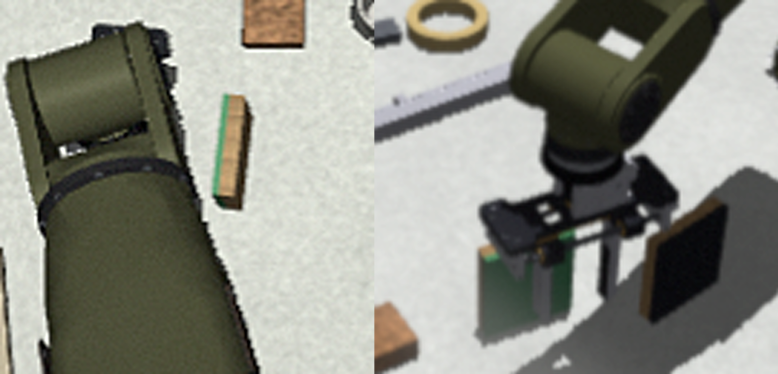

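The tool stands in front of the painted face, with the charcoal panel clear. Now the gentle push.

>>> {"api": "jog_arm", "payload": {"moves": [[[-1,-12,0],[0,0,0],60],[[-2,-24,0],[0,0,0],60],[[-3,-36,0],[0,0,0],60],[[-4,-48,0],[0,0,0],60],[[-5,-55,0],[0,0,0],60]]}}

```text
time_s: 2.58
ee_pos: [0.6108, 0.1781, 0.0932]
eef_rot: [3.141, -0.0, 1.481]
force: [1.1, 0.2, 0.2]
grip_width: 0.06
```

>>> {"api": "jog_arm", "payload": {"moves": [[[0,-5,0],[0,0,0],60],[[-1,-10,0],[0,0,0],60],[[-1,-15,0],[0,0,0],60],[[-2,-20,0],[0,0,0],60],[[-2,-25,0],[0,0,0],60]]}}

```text
time_s: 3.0
ee_pos: [0.6085, 0.155, 0.0924]
eef_rot: [-3.141, 0.0, 1.482]
force: [0.3, 0.5, -0.1]
grip_width: 0.0599
```

Run:
```python
from h import *
t=eyes.camera("top"); crop(t,200,140,130,130,4,"t4.png")
s=eyes.camera("scene"); crop(s,290,140,150,130,4,"s4.png")
a,b=cv2.imread("pics/t4.png"),cv2.imread("pics/s4.png");b=b[:,:280*2]
cv2.imwrite("pics/m4.png",cv2.resize(np.hstack([a,b]),None,fx=.72,fy=.72))
```

```text
(no output)
```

View pics/m4.png

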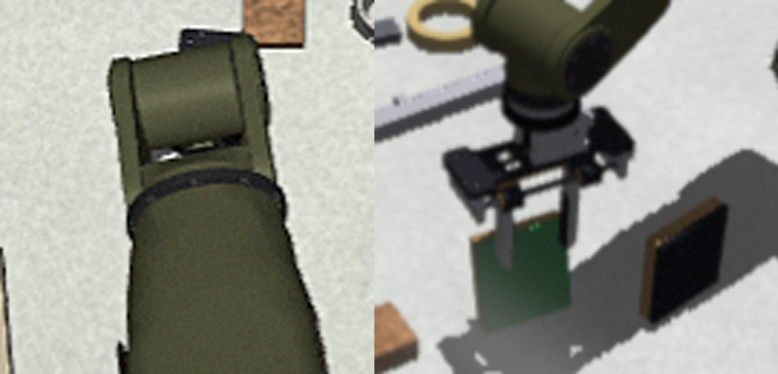

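The panel is tilting under the fingertips. Continue until it tips.

>>> {"api": "jog_arm", "payload": {"moves": [[[0,-4,0],[0,0,0],60],[[-1,-8,0],[0,0,0],60],[[-1,-12,0],[0,0,0],60],[[-1,-16,0],[0,0,0],60],[[-2,-20,0],[0,0,0],60]]}}

```text
time_s: 3.52
ee_pos: [0.6067, 0.1348, 0.0924]
eef_rot: [3.142, -0.0, 1.482]
force: [0.5, -0.2, -0.1]
grip_width: 0.0602
```

Run:
```python
from h import *
s=eyes.camera("scene"); crop(s,290,140,150,130,4,"s5.png")
```

```text
(no output)
```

View pics/s5.png

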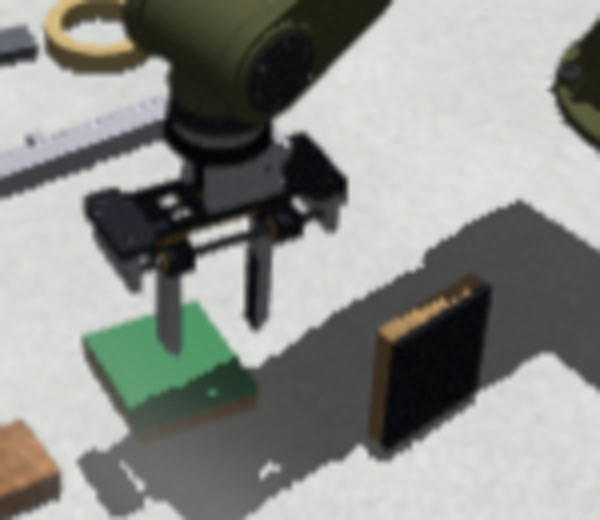

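The panel has fallen flat with green up, and charcoal is still standing. I'll back off over the foot side and measure.

>>> {"api": "jog_arm", "payload": {"moves": [[[3,20,5],[0,0,0.2],60],[[6,40,5],[0,0,0.4],60],[[9,60,5],[0,0,0.7],60],[[12,75,5],[0,0,1.1],60],[[12,75,5],[0,0,1.1],60]]}}

```text
time_s: 3.98
ee_pos: [0.6186, 0.2126, 0.0973]
eef_rot: [3.141, -0.0, 1.582]
force: [-0.4, 0.1, 0.6]
grip_width: 0.0602
```

Run:
```python
from h import *
t=eyes.camera("top"); crop(t,250,150,80,80,7,"t6.png")
s=eyes.camera("scene"); crop(s,290,190,110,70,7,"s6.png")
print(ctrl.get_obs()["ee_pos"])
```

```text
[0.61843556 0.21018282 0.09717931]
```

View pics/t6.png

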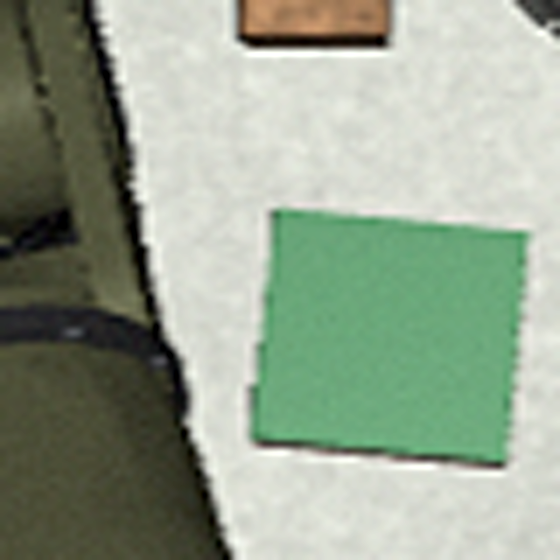

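View pics/s6.png

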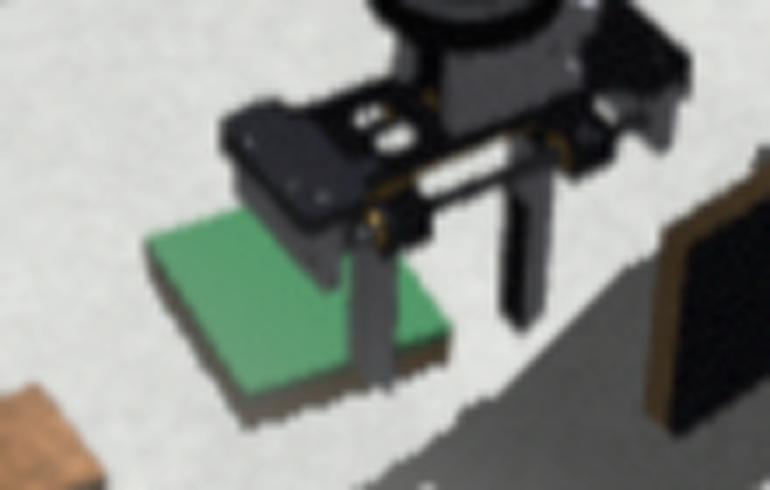

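Run:
```python
from h import *
t=eyes.camera("top"); s=eyes.camera("scene")
q=unproj(t,np.array([(273,208),(528,232),(504,467),(252,441)])/7-.5+[250,150],.022); print(q.round(4)[:,:2].tolist(),q.mean(0))
print([np.linalg.norm(q[i]-q[i-1]) for i in range(4)], np.arctan2(*(q[0]-q[3])[[1,0]]),np.arctan2(*(q[1]-q[2])[[1,0]]))
p=unproj(s,np.array([(147,240),(247,395),(452,328)])/7-.5+[290,190],.022); print(p.round(4)[:,:2].tolist())
```

```text
[[0.6614, 0.1276], [0.6508, 0.0185], [0.5497, 0.0289], [0.5609, 0.1355]] [0.60569288 0.07763275 0.022     ]
[np.float64(0.10085145670020852), np.float64(0.10962324460716959), np.float64(0.10165568843367716), np.float64(0.10727616718903983)] -0.07861377365781665 -0.10187583547643754
[[0.6543, 0.0214], [0.6648, 0.1288], [0.5665, 0.139]]
```

>>> {"api": "jog_arm", "payload": {"moves": [[[-4,-25,0],[0,0,0],60],[[-8,-50,0],[0,0,0],60],[[-8,-50,-30],[0,0,0],60],[[-8,-50,-60],[0,0,0],60],[[-8,-50,-60],[0,0,0],60]]}}

```text
time_s: 4.6
ee_pos: [0.6079, 0.1583, 0.0323]
eef_rot: [-3.134, 0.002, 1.576]
force: [-1.2, -0.9, -1.1]
grip_width: 0.0599
```

>>> {"api": "jog_arm", "payload": {"moves": [[[0,0,-10],[0,0,0],60],[[0,0,-20],[0,0,0],60],[[0,0,-27],[0,0,0],60],[[0,0,-27],[0,0,0],60]]}}

```text
time_s: 4.93
ee_pos: [0.6103, 0.1602, 0.0096]
eef_rot: [-3.14, 0.0, 1.578]
force: [0.2, -0.1, -0.9]
grip_width: 0.0599
```

Run:
```python
from h import *
s=eyes.camera("scene"); crop(s,290,170,130,95,6,"s7.png")
o=ctrl.get_obs();print(o["ee_pos"],o["force"])
```

```text
[0.61057496 0.16031345 0.01036773] [-0.06052464 -1.0657937   0.37481148]
```

View pics/s7.png

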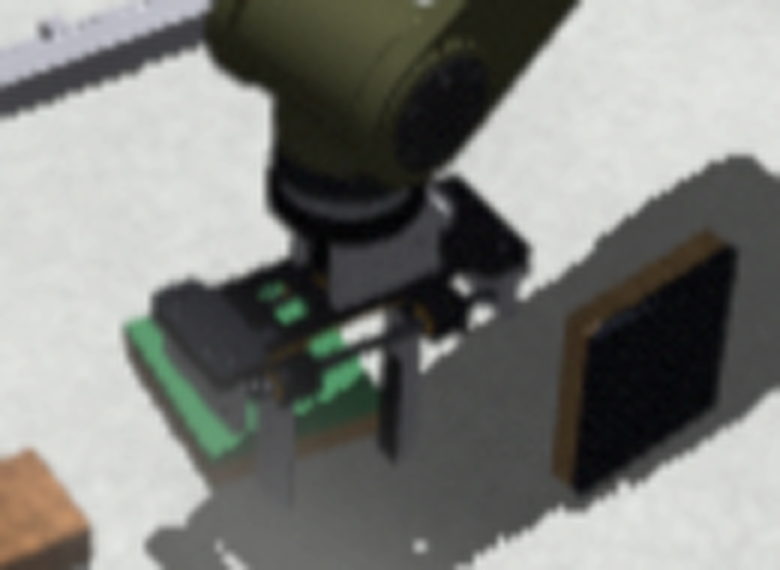

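The fingers are behind the foot edge. I'll narrow to 50 mm for margin and push slowly.

>>> {"api": "jog_arm", "payload": {"moves": [[[0,-4,0],[0,0,0],50],[[1,-8,0],[0,0,0],50],[[1,-12,0],[0,0,0],50],[[1,-16,0],[0,0,0],50],[[1,-20,0],[0,0,0],50]]}}

```text
time_s: 5.4
ee_pos: [0.6118, 0.1399, 0.0108]
eef_rot: [3.141, -0.0, 1.578]
force: [-1.0, 1.9, 1.4]
grip_width: 0.05
```

>>> {"api": "jog_arm", "payload": {"moves": [[[0,-4,0],[0,0,0],50],[[0,-8,0],[0,0,0],50],[[0,-12,0],[0,0,0],50],[[0,-16,0],[0,0,0],50],[[0,-20,0],[0,0,0],50]]}}

```text
time_s: 5.82
ee_pos: [0.6117, 0.1199, 0.0105]
eef_rot: [3.141, -0.0, 1.578]
force: [-0.8, 1.8, 0.5]
grip_width: 0.0497
```

>>> {"api": "jog_arm", "payload": {"moves": [[[0,-5,0],[0,0,0],50],[[0,-10,0],[0,0,0],50],[[0,-15,0],[0,0,0],50],[[0,-20,0],[0,0,0],50],[[0,-25,0],[0,0,0],50]]}}

```text
time_s: 6.23
ee_pos: [0.6116, 0.0947, 0.0105]
eef_rot: [3.142, -0.0, 1.578]
force: [-0.2, 2.6, 0.9]
grip_width: 0.05
```

Run:
```python
from h import *
s=eyes.camera("scene"); crop(s,270,150,160,115,5,"s8.png")
t=eyes.camera("top"); crop(t,270,130,150,110,5,"t8.png")
```

```text
(no output)
```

View pics/s8.png

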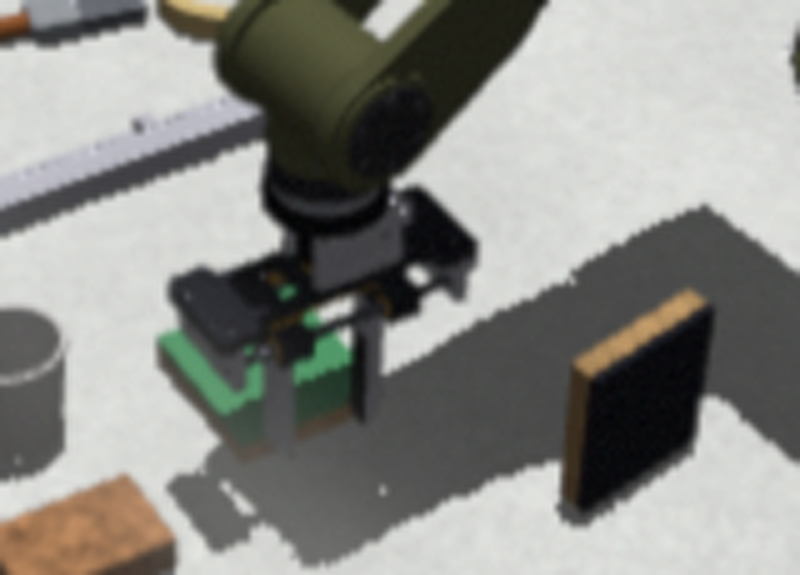

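View pics/t8.png

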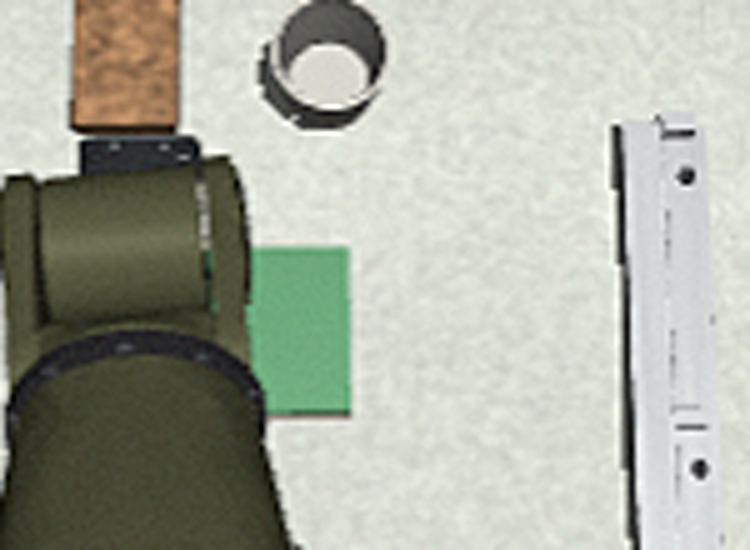

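The panel has squared up against both fingers (edge vertical in the top view, column ≈340; bar at ≈395). Continue.

>>> {"api": "jog_arm", "payload": {"moves": [[[0,-6,0],[0,0,0],50],[[0,-12,0],[0,0,0],50],[[0,-18,0],[0,0,0],50],[[0,-24,0],[0,0,0],50],[[0,-30,0],[0,0,0],50]]}}

```text
time_s: 6.75
ee_pos: [0.6116, 0.0645, 0.0104]
eef_rot: [-3.141, 0.0, 1.578]
force: [0.4, 1.4, -0.2]
grip_width: 0.0496
```

>>> {"api": "jog_arm", "payload": {"moves": [[[0,-6,0],[0,0,0],50],[[0,-12,0],[0,0,0],50],[[0,-18,0],[0,0,0],50],[[0,-24,0],[0,0,0],50],[[0,-30,0],[0,0,0],50]]}}

```text
time_s: 7.17
ee_pos: [0.6116, 0.0346, 0.0104]
eef_rot: [-3.141, 0.0, 1.578]
force: [0.4, 0.4, -0.5]
grip_width: 0.0501
```

>>> {"api": "jog_arm", "payload": {"moves": [[[0,-6,0],[0,0,0],50],[[0,-12,0],[0,0,0],50],[[0,-18,0],[0,0,0],50],[[0,-24,0],[0,0,0],50],[[0,-30,0],[0,0,0],50]]}}

```text
time_s: 7.58
ee_pos: [0.6116, 0.0047, 0.0105]
eef_rot: [-3.142, -0.0, 1.578]
force: [0.3, 1.0, -0.7]
grip_width: 0.0503
```

>>> {"api": "jog_arm", "payload": {"moves": [[[0,-6,0],[0,0,0],50],[[0,-12,0],[0,0,0],50],[[0,-18,0],[0,0,0],50],[[0,-24,0],[0,0,0],50],[[0,-30,0],[0,0,0],50]]}}

```text
time_s: 8.0
ee_pos: [0.6116, -0.0254, 0.0105]
eef_rot: [-3.142, 0.0, 1.578]
force: [0.2, 0.6, -0.2]
grip_width: 0.0501
```

Run:
```python
from h import *
t=eyes.camera("top"); crop(t,300,130,150,110,5,"t9.png")
```

```text
(no output)
```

View pics/t9.png

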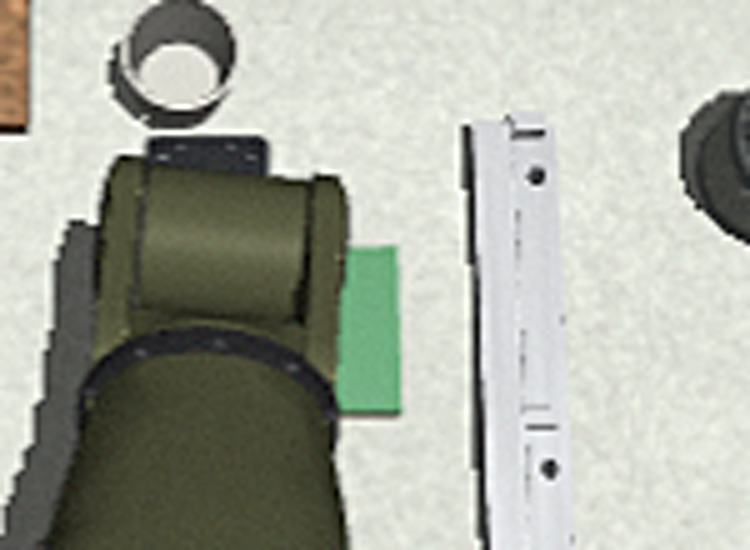

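Gap is ~42 mm. Continue, then creep until force rises.

>>> {"api": "jog_arm", "payload": {"moves": [[[0,-6,0],[0,0,0],50],[[0,-12,0],[0,0,0],50],[[0,-18,0],[0,0,0],50],[[0,-23,0],[0,0,0],50],[[0,-28,0],[0,0,0],50]]}}

```text
time_s: 8.47
ee_pos: [0.6117, -0.0533, 0.0105]
eef_rot: [3.142, -0.0, 1.578]
force: [0.4, 1.5, 0.5]
grip_width: 0.0499
```

>>> {"api": "jog_arm", "payload": {"moves": [[[0,-2,0],[0,0,0],50],[[0,-4,0],[0,0,0],50],[[0,-6,0],[0,0,0],50]]}}

```text
time_s: 8.72
ee_pos: [0.6117, -0.0588, 0.0105]
eef_rot: [3.141, -0.0, 1.578]
force: [-0.5, 1.3, 0.7]
grip_width: 0.0495
```

Run:
```python
from h import *
t=eyes.camera("top"); crop(t,340,150,90,80,8,"t10.png")
```

```text
(no output)
```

View pics/t10.png

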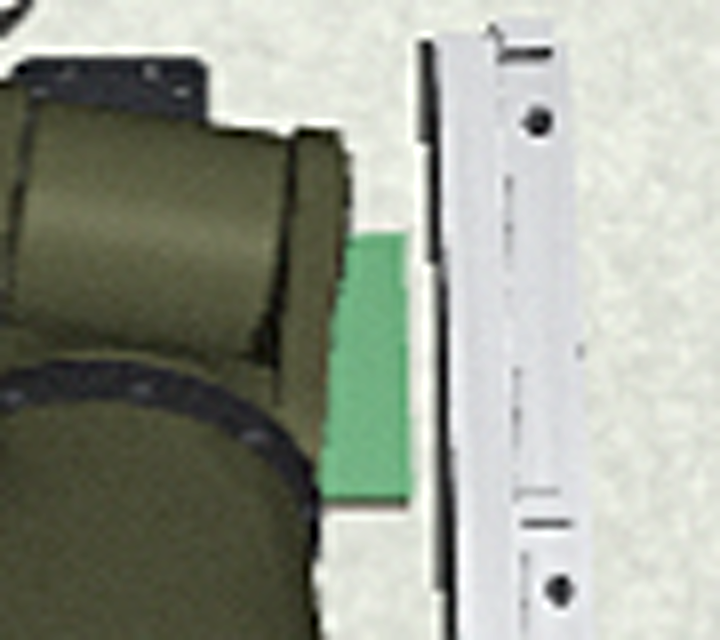

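Gap is ~8–12 mm and nearly parallel. Creep.

>>> {"api": "jog_arm", "payload": {"moves": [[[0,-1.5,0],[0,0,0],50],[[0,-3,0],[0,0,0],50],[[0,-4.5,0],[0,0,0],50],[[0,-6,0],[0,0,0],50]]}}

```text
time_s: 9.1
ee_pos: [0.6117, -0.0648, 0.0105]
eef_rot: [3.142, 0.0, 1.578]
force: [0.3, 1.5, -0.8]
grip_width: 0.05
```

>>> {"api": "jog_arm", "payload": {"moves": [[[0,-1,0],[0,0,0],50],[[0,-2,0],[0,0,0],50]]}}

```text
time_s: 9.27
ee_pos: [0.6117, -0.0668, 0.0105]
eef_rot: [3.142, -0.0, 1.578]
force: [0.0, 1.5, 0.4]
grip_width: 0.0499
```

>>> {"api": "jog_arm", "payload": {"moves": [[[0,-1,0],[0,0,0],50],[[0,-1,0],[0,0,0],50]]}}

```text
time_s: 9.43
ee_pos: [0.6116, -0.068, 0.0105]
eef_rot: [3.142, 0.0, 1.578]
force: [-0.3, -0.3, -0.1]
grip_width: 0.0499
```

>>> {"api": "jog_arm", "payload": {"moves": [[[0,-1,0],[0,0,0],50],[[0,-1,0],[0,0,0],50]]}}

```text
time_s: 9.6
ee_pos: [0.6116, -0.0689, 0.0105]
eef_rot: [3.142, 0.0, 1.578]
force: [-1.0, 0.5, -0.5]
grip_width: 0.0503
```

>>> {"api": "jog_arm", "payload": {"moves": [[[0,-1,0],[0,0,0],50],[[0,-1,0],[0,0,0],50]]}}

```text
time_s: 9.77
ee_pos: [0.6116, -0.0699, 0.0105]
eef_rot: [3.142, 0.0, 1.578]
force: [-0.3, 0.4, -0.2]
grip_width: 0.0502
```

>>> {"api": "jog_arm", "payload": {"moves": [[[0,-1,0],[0,0,0],50],[[0,-1,0],[0,0,0],50]]}}

```text
time_s: 9.93
ee_pos: [0.6117, -0.0709, 0.0105]
eef_rot: [3.142, 0.0, 1.578]
force: [-0.1, 0.5, -0.4]
grip_width: 0.05
```

Run:
```python
from h import *
t=eyes.camera("top"); crop(t,340,150,90,80,8,"t11.png")
```

```text
(no output)
```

View pics/t11.png

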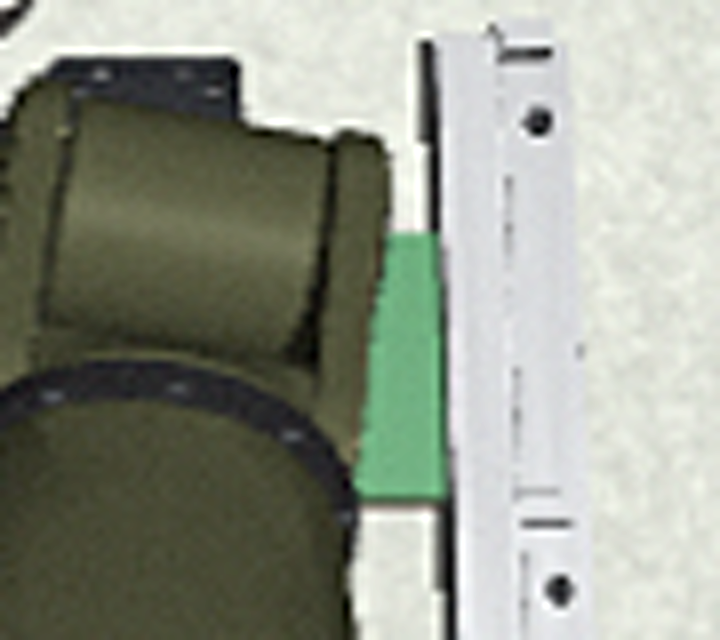

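Within about 1–1.5 mm.

>>> {"api": "jog_arm", "payload": {"moves": [[[0,-0.5,0],[0,0,0],50],[[0,-0.5,0],[0,0,0],50]]}}

```text
time_s: 10.15
ee_pos: [0.6117, -0.0713, 0.0105]
eef_rot: [3.142, -0.0, 1.578]
force: [-0.3, 1.1, -0.1]
grip_width: 0.0497
```

>>> {"api": "jog_arm", "payload": {"moves": [[[0,-0.5,0],[0,0,0],50],[[0,-0.5,0],[0,0,0],50]]}}

```text
time_s: 10.32
ee_pos: [0.6116, -0.0718, 0.0104]
eef_rot: [3.142, -0.0, 1.578]
force: [0.6, 1.5, 0.4]
grip_width: 0.0502
```

>>> {"api": "jog_arm", "payload": {"moves": [[[0,-0.5,0],[0,0,0],50],[[0,-0.5,0],[0,0,0],50]]}}

```text
time_s: 10.48
ee_pos: [0.6116, -0.0723, 0.0104]
eef_rot: [-3.142, 0.0, 1.578]
force: [-0.2, 0.3, 1.0]
grip_width: 0.0501
```

>>> {"api": "jog_arm", "payload": {"moves": [[[0,-0.5,0],[0,0,0],50],[[0,-0.5,0],[0,0,0],50]]}}

```text
time_s: 10.65
ee_pos: [0.6116, -0.0726, 0.0104]
eef_rot: [-3.141, -0.0, 1.578]
force: [-0.8, 3.7, 0.8]
grip_width: 0.0502
```

>>> {"api": "jog_arm", "payload": {"moves": [[[0,-0.5,0],[0,0,0],50],[[0,-0.5,0],[0,0,0],50]]}}

```text
time_s: 10.82
ee_pos: [0.6115, -0.0726, 0.0104]
eef_rot: [-3.141, -0.001, 1.578]
force: [-1.1, 6.2, 1.9]
grip_width: 0.0499
```

>>> {"api": "jog_arm", "payload": {"moves": [[[0,-0.5,0],[0,0,0],50],[[0,-0.5,0],[0,0,0],50]]}}

```text
time_s: 10.98
ee_pos: [0.6115, -0.0727, 0.0104]
eef_rot: [-3.141, -0.001, 1.578]
force: [-2.3, 9.5, 2.1]
grip_width: 0.0503
```

Firm contact with the bar (force rising to 9.5 N with no further travel). Now back off straight and rise.

Run:
```python
from h import *
o=ctrl.get_obs();print(o["force"],o["moment"])
t=eyes.camera("top"); crop(t,340,150,90,80,8,"t12.png")
```

```text
[-2.30774697  9.46518219  2.0683762 ] [1.76689491 0.33341198 0.18235029]
```

>>> {"api": "jog_arm", "payload": {"moves": [[[0,2,0],[0,0,0],50],[[0,6,0],[0,0,0],50],[[0,15,0],[0,0,0],50],[[0,30,0],[0,0,0],50],[[0,45,15],[0,0,0],50]]}}

```text
time_s: 11.45
ee_pos: [0.6101, -0.0275, 0.023]
eef_rot: [-3.137, -0.0, 1.577]
force: [-0.4, 0.3, -0.6]
grip_width: 0.0502
```

>>> {"api": "jog_arm", "payload": {"moves": [[[0,0,40],[0,0,0],50],[[0,0,80],[0,0,0],50],[[0,0,120],[0,0,0],50],[[-20,30,150],[0,0,0],50],[[-40,60,160],[0,0,0],50]]}}

```text
time_s: 11.87
ee_pos: [0.5728, 0.0311, 0.1891]
eef_rot: [3.136, 0.0, 1.576]
force: [0.1, 0.6, 1.2]
grip_width: 0.0498
```

>>> {"api": "jog_arm", "payload": {"moves": [[[-10,38,0],[0,0,0],50],[[-20,76,0],[0,0,0],50],[[-30,114,0],[0,0,0],50],[[-40,150,0],[0,0,0],50],[[-40,150,0],[0,0,0],50]]}}

```text
time_s: 12.28
ee_pos: [0.5297, 0.1869, 0.1854]
eef_rot: [3.142, -0.001, 1.583]
force: [-0.1, 0.3, 0.0]
grip_width: 0.0498
```

Run:
```python
from h import *
t=eyes.camera("top"); crop(t,340,150,90,80,8,"t13.png"); cv2.imwrite("pics/t13f.png",t["frame"][:,:,::-1])
s=eyes.camera("scene"); crop(s,240,140,130,90,6,"s13.png"); cv2.imwrite("pics/s13f.png",s["frame"][:,:,::-1])
print(ctrl.get_obs()["joint_vel"].round(3))
```

```text
[-0.056  0.002 -0.003 -0.004  0.001 -0.018]
```

View pics/t13.png

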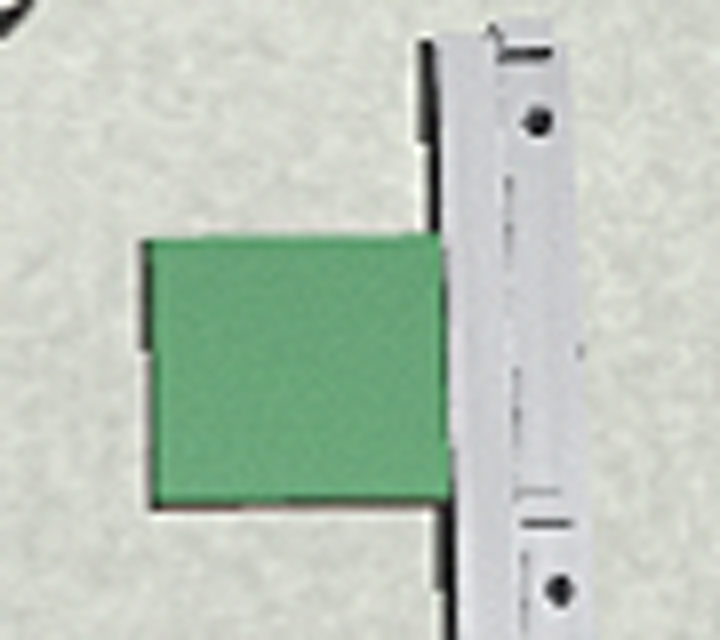

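View pics/s13.png

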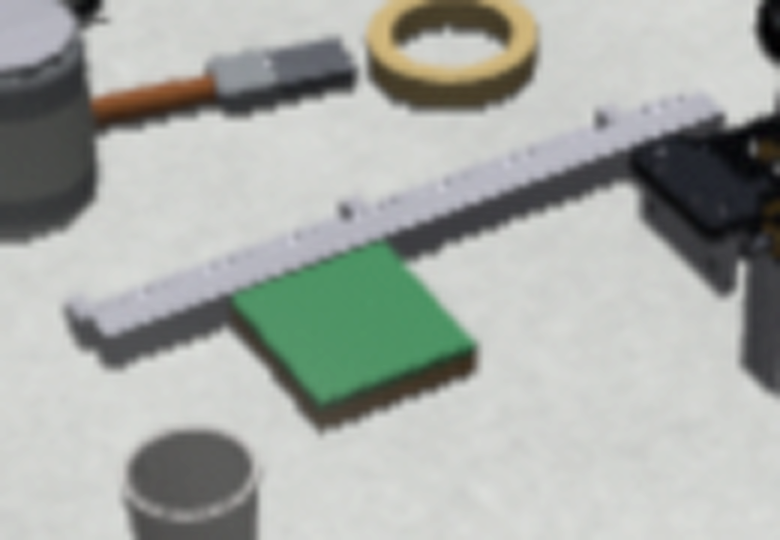

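View pics/s13f.png

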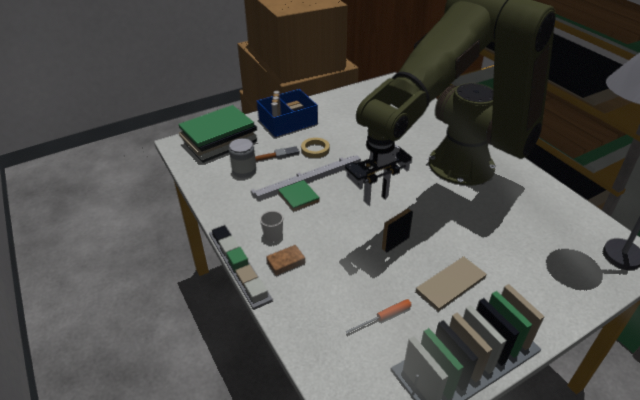

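View pics/t13f.png

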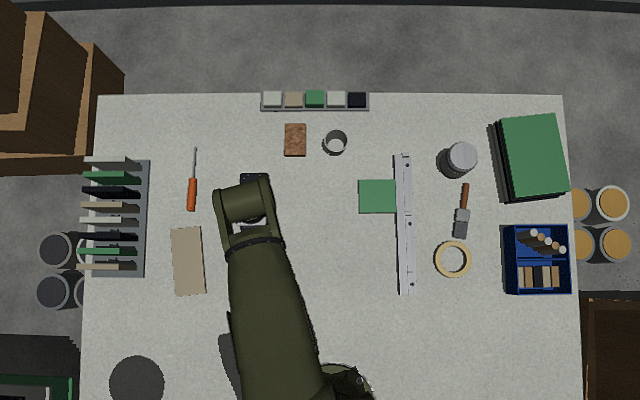

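Panel lies flat, green up, along the bar with no visible gap; charcoal is standing and the rest look unmoved. I'll rise a bit more, settle and check once more.

>>> {"api": "jog_arm", "payload": {"moves": [[[0,10,30],[0,0,0],50],[[0,20,60],[0,0,0],50],[[0,20,60],[0,0,0],50],[[0,20,60],[0,0,0],50],[[0,20,60],[0,0,0],50]]}}

```text
time_s: 12.8
ee_pos: [0.5319, 0.2, 0.2444]
eef_rot: [-3.141, 0.0, 1.577]
force: [0.4, -0.2, -0.6]
grip_width: 0.0501
```

Run:
```python
from h import *
a=cv2.imread("pics/t13f.png");t=eyes.camera("top");b=t["frame"][:,:,::-1]
a0=cv2.imread("pics/top0.png");s0=cv2.imread("pics/scene0.png");s=eyes.camera("scene")["frame"][:,:,::-1]
for n,(y0,y1,x0,x1) in {"sander/cup":(115,165,275,355),"tin":(135,185,435,485),"brush":(180,240,450,475),"tape":(238,280,430,475),"opener":(140,215,180,205),"offcut":(222,298,165,212)}.items():
    print(n,np.abs(a0[y0:y1,x0:x1].astype(int)-b[y0:y1,x0:x1]).mean().round(2))
print("charcoal scene",np.abs(s0[205:255,380:415].astype(int)-s[205:255,380:415]).mean())
q=unproj(t,np.array([(152,238),(440,235),(450,497),(153,500)])/8-.5+[340,150],.022);print(q.round(4)[:,:2].tolist(),q.mean(0))
o=ctrl.get_obs();print(o["ee_pos"],o["joint_vel"].round(3)); cv2.imwrite("pics/s14.png",np.hstack([s0[195:265,370:430],s[195:265,370:430]]).repeat(5,0).repeat(5,1))
```

```text
sander/cup 10.6
tin 10.32
brush 9.9
tape 10.98
opener 19.16
offcut 12.91
charcoal scene 29.537333333333333
[[0.6611, -0.0821], [0.6623, -0.1904], [0.5632, -0.1917], [0.5622, -0.0812]] [ 0.61220877 -0.13637004  0.022     ]
[0.53169936 0.20002634 0.243978  ] [ 0.001 -0.    -0.005  0.001  0.002  0.001]
```

View pics/s14.png

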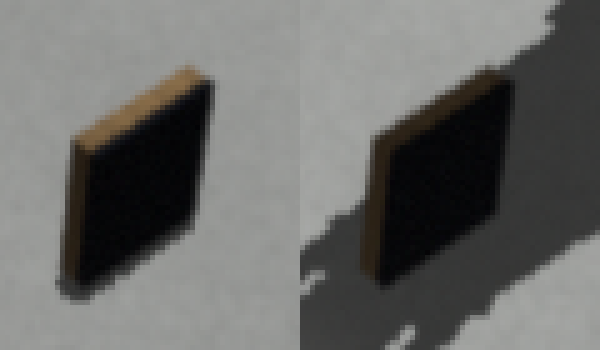

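Charcoal is unchanged apart from the arm's shadow. The opener's difference is higher than the rest, so I'll check that.

Run:
```python
from h import *
a=cv2.imread("pics/top0.png");t=eyes.camera("top")["frame"][:,:,::-1]
cv2.imwrite("pics/o.png",np.hstack([a[135:305,160:260],t[135:305,160:260]]).repeat(3,0).repeat(3,1))
```

```text
(no output)
```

View pics/o.png

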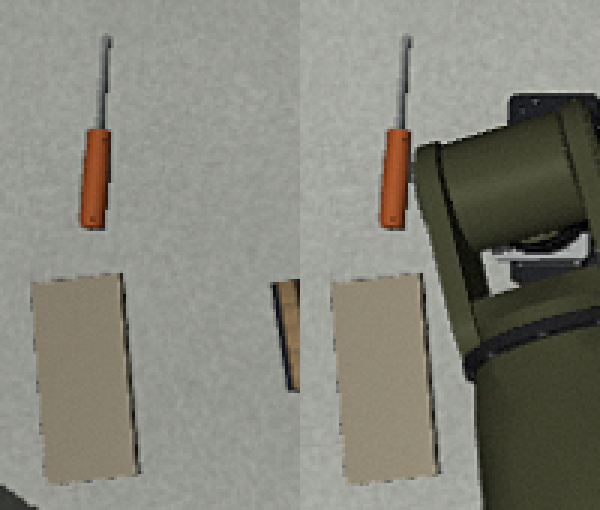

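The opener and offcut are where they were; the difference came from the arm entering that crop. Handing in.

```bash
python3 -c "
from station import ctrl
print(ctrl.hand_in())"
```

```text
the job is handed in; nothing more can be done
None
```

I pushed the green panel over from its painted face and it fell flat with the green side up. I then slid it about 215 mm with two fingertips on its foot edge until it met the stop bar, and handed in at about 13 s.

**Contact with the bar:** the pushing force rose to about 9.5 N with no further travel. The top view shows no gap along the edge, and its slope matches the bar's to about 0.003 rad (roughly 0.3 mm over the width).

**Everything else:** the charcoal panel is still standing where it was. The tape, tin, sander, brush, cup, offcut and opener show no movement between the first and last pictures. The arm ended at rest, with the fingertips about 130 mm above the charcoal panel's top.

**Disagreement:** the two cameras differed by about 6 mm on the bar's position, so I relied on contact force and the close-up rather than either figure. The opener's picture difference also read high, but a closer look showed that was the arm entering the crop.

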